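# Sweep the baked cakes off the sheet into the bamboo tray

### The arm

A 7-joint arm with a two-finger parallel gripper is mounted at the origin on the work surface. World frame = base frame: x ahead of the robot, y to its left, z up, the work surface at z = 0. Lengths are in m, angles in rad, forces in N, time in s.
With the tool pointing down it reaches from about 0.425 to 0.95 m from the base axis. Payload 4.7 kg.
Tool frame: the origin (TCP) lies on the centre line of the jaws, within the pads' length; the fingertips stand 19 mm ahead of it and the grasp point (between the pads) is the TCP; x points along the fingers, y is the direction in which the jaws open and shut, and the axes are right-handed (so a half turn about x gives the same grasp; the last joint's range is limited). The gripper opens to 85 mm and grips with 20 to 120 N. Pads are 22 mm wide; open, the fingers measure 114 mm over their backs; the gripper's body (76 mm by 85 mm) begins 54 mm behind the grasp point. The pads swing forward as they close: fully open they stand 13 mm farther back than shut.
Start: joints at [-1.23, 0.469, -0.049, 1.532, 0.024, 1.141, -0.082], TCP at [0.244, 0.629, 0.23] pointing down, gripper open.
Joint ranges: [-2.59, 2.59], [-0.33, 1.99], [-1.39, 1.29], [0.1, 2.45], [-1.04, 4.18], [0.21, 1.99], [-2.66, 2.66]. Speed limits (rad/s): [2.57, 2.57, 3.14, 3.14, 3.14, 3.14, 3.14].

### API

Orientations are given as a rotation vector (axis times angle).
In Python, from rig import arm, viewer, job gives the robot as it stands.
- The arm moves only by the shell command python3 -m creep 'ROWS' [FORCE]. ROWS is JSON, a list of rows, each an object of numbers: "dx", "dy", "dz": the shift along the tool's x, y, z in cm; "yaw": the turn about the tool's x in degrees; "gripper": the gripper's target within -1 to 1 (fully open at 1, half-way at 0, shut at -1). In form: [{"dx": .., "dy": .., "dz": .., "yaw": .., "gripper": ..}, ...]. A call has exactly 5 rows; each row shifts and turns the commanded pose from where the row before left it, along the tool's axes as they then stand; what a row does not reach is not made up. A row lasts 1/8 s, in which the tool goes at most 62.5 mm and 10.7 degrees, less where a joint would pass 70% of its speed; a pose out of reach is approached as far as the arm can. A call is refused whole if a number of a shift passes 6.25 or a number of a turn 10.7, either way. A call with a gripper value outside its range is refused whole. The fingers move at their own pace and stop on an object; FORCE is the grip in N (left out, the last holds). Time passes only in rows, so rows that do not move let the fingers close, or fill a call up. It gives the time, the measured TCP pose, the force and the opening at its end, in the units of the state.
- arm.sense(): the state, without advancing time (a new reading comes with each control period).
- viewer.read_camera(name): name is "scene" or "top" or "wrist"; returns a dict with "frame" (480x640x3 uint8, red, green, blue), "z_map" (480x640 float32, m along the optical axis (not along the pixel's ray), 0 where there is no reading), "vfov" (degrees; the focal length in pixels is half the picture's height over the tangent of half this angle, whatever the lens; pixels are square), "cx", "cy" (the principal point, pixels), "cam_to_world" (4x4, takes a point from camera to world coordinates). Camera axes: x right, y up, looking along -z (the intrinsics and any distortion apply to the point x, -y, -z); pixel columns grow to the right and rows downward; lengths in m; the calibration is good to about 2 mm. A picture is of the moment at which its call begins.
- job.sign_off(): hands the job in, once; it reports no verdict.
The state is a dict: "time": time; "q": joint angles; "qvel": joint speeds; "joint_efforts": joint torques, N m; "tool_pos": TCP position; "tool_rot": TCP orientation; "contact_force": force on the tool from outside, world axes, zero at the start; "ft_torque": the same for the moment, N m; "opening": finger opening in m.
Only numpy, scipy, OpenCV 4.12 (cv2) and the standard library are available. Lean on these libraries where they do the work, as an engineer would, in place of code of your own. Each camera call takes 0.05 s, during which the arm holds its last target.

### The job

Clear the three golden cakes off the black baking sheet: with the tips of the closed fingers, sweep them over its open end so that each drops into the round bamboo tray and lies there flat, right side up and wholly off the sheet. They are fresh and crumbly, so only slide them along: do not pinch, press or lift them, and do not lean on the sheet or the tray. Leave the burnt dark cake where it lies on the sheet, and leave the other things on the bench alone.

Things in the scene. Friction and masses are not known exactly. Their poses are not given: they have to be found in the camera images.
- sheet: black iron baking sheet, 340 x 340 mm, fixed, propped on a wire rack and the bamboo tray's rim. Origin: below its centre, on the bench; z up. Its level surface is 26 mm above the origin. Rims 18 mm high above that surface run along its +x, -x and +y sides, 170 mm from the centre; its -y end is open, flush, and reaches in over the bamboo tray
- open_end (a point): middle of the sheet's open -y edge, at the height of its surface (26 mm above the bench), axes as the sheet: sweep along the sheet's -y
- bamboo_tray: round woven bamboo tray, fixed, 420 mm across, rim 24 mm high, 6 mm thick. Origin: centre of its underside on the bench; its floor is 11 mm above the origin, so 15 mm below the sheet's surface. Two packed golden cakes already lie in it at the side far from the sheet; they are done, and may be touched by the others
- golden_cake_a: golden brown round cake with a domed top, 56 mm across, 24 mm high, about 50 g, loose on the baking sheet. The four cakes stand in four lanes along the sheet's y (x about -108, -36, 36, 108 mm from its centre), one in each, at y -60 to 75 mm; which is where varies. Its side is upright from 3 to 15 mm above its foot. Origin: centre of its underside, z up
- golden_cake_b: golden brown round cake with a domed top, 56 mm across, 24 mm high, about 50 g, loose on the baking sheet. The four cakes stand in four lanes along the sheet's y (x about -108, -36, 36, 108 mm from its centre), one in each, at y -60 to 75 mm; which is where varies. Its side is upright from 3 to 15 mm above its foot. Origin: centre of its underside, z up
- golden_cake_c: golden brown round cake with a domed top, 56 mm across, 24 mm high, about 50 g, loose on the baking sheet. The four cakes stand in four lanes along the sheet's y (x about -108, -36, 36, 108 mm from its centre), one in each, at y -60 to 75 mm; which is where varies. Its side is upright from 3 to 15 mm above its foot. Origin: centre of its underside, z up
- burnt_cake: burnt, nearly black cake of the same shape and size as the golden ones, loose on the baking sheet, in any of the four lanes. Origin: centre of its underside
- sesame_shaker: glass sesame shaker with a steel top, 52 mm across, 87 mm tall, standing behind the closed (+y) end of the sheet. Origin: centre of its underside
- dough_scraper: steel dough scraper with a wooden grip, 80 x 125 mm, 16 mm high, lying near the closed (+y) end of the sheet. Origin: centre of its underside
- pastry_brush: pastry brush lying on the bench to the left, beyond the closed (+y) end of the sheet. Origin: on its underside
- mixing_bowl: empty steel bowl, 160 mm across, 70 mm high, on the bench to the right. Origin: centre of its underside
- measuring_cup: white cup, 68 mm across, 75 mm high, standing near the closed (+y) end of the sheet. Origin: centre of its underside

How it is judged:
By the outcome, as a careful person would: the job done as asked, in the order asked, and still so for the second after the job is handed in, with the robot touching nothing.
It also fails if it takes over 64 s, if anything falls off the work surface, if the arm or the gripper's body presses on something with over 40 N, if the wrist force passes 120 N, or if a joint passes its speed limit or range.

## Working session

There is one attempt and no reset: what is moved stays moved. The work goes in short steps, Python scripts to look and compute and a shell command to move; the robot and the scene stay as the last step left them, time stands still between calls to the robot, and variables do not carry over. Pictures are saved under pics/ and viewed, and the job is handed in when it is done.

```bash
ls; mkdir -p pics
python3 - <<'E'
from rig import arm, viewer, job
import cv2, numpy as np
s=arm.sense(); print({k:np.round(v,3) for k,v in s.items()})
for n in ["scene","top","wrist"]:
    c=viewer.read_camera(n); cv2.imwrite(f"pics/{n}0.png",c["frame"][:,:,::-1])
    print(n,c["vfov"],c["cx"],c["cy"],np.round(c["cam_to_world"],3), [k for k in c])
E
```

```text
pics
{'time': np.float64(0.0), 'q': array([-1.23 ,  0.469, -0.049,  1.534,  0.024,  1.141, -0.082]), 'qvel': array([-0.001, -0.001, -0.001,  0.003, -0.   , -0.001,  0.001]), 'joint_efforts': array([-0.0000e+00, -5.1030e+01, -4.7000e-02, -2.3772e+01,  1.1000e-02,
        7.0000e-03,  0.0000e+00]), 'tool_pos': array([0.244, 0.629, 0.229]), 'tool_rot': array([ 0.289,  1.552, -0.292]), 'contact_force': array([-0.007, -0.412,  0.039]), 'ft_torque': array([ 0.035,  0.007, -0.039]), 'opening': np.float64(0.085)}
scene 52.50061692602408 323.7751293052369 236.6691498347929 [[-0.497 -0.604  0.623  1.303]
 [ 0.868 -0.333  0.369  0.332]
 [-0.016  0.724  0.689  0.867]
 [ 0.     0.     0.     1.   ]] ['frame', 'z_map', 'vfov', 'cx', 'cy', 'cam_to_world']
top 44.983172970768294 318.8880586119784 236.97708813209985 [[-0.032  0.977 -0.21   0.253]
 [-0.999 -0.031  0.011 -0.094]
 [ 0.004  0.211  0.978  1.548]
 [ 0.     0.     0.     1.   ]] ['frame', 'z_map', 'vfov', 'cx', 'cy', 'cam_to_world']
wrist 58.341164873532264 320.2157633427728 244.3947445259216 [[ 0.361 -0.886 -0.292  0.169]
 [ 0.933  0.343  0.114  0.658]
 [-0.001 -0.313  0.95   0.373]
 [ 0.     0.     0.     1.   ]] ['frame', 'z_map', 'vfov', 'cx', 'cy', 'cam_to_world']
```

View pics/top0.png

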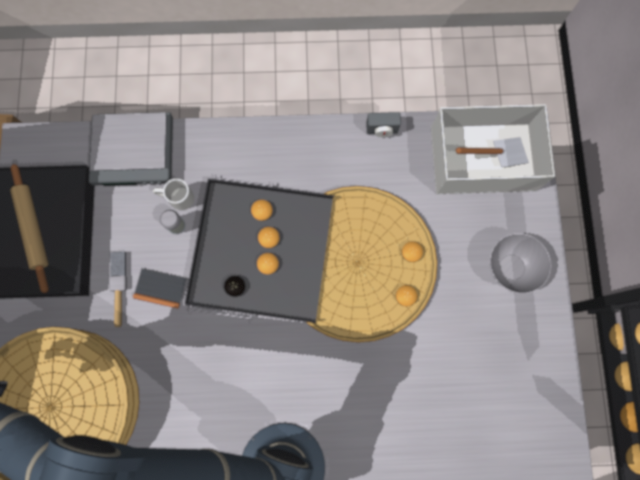

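View pics/scene0.png

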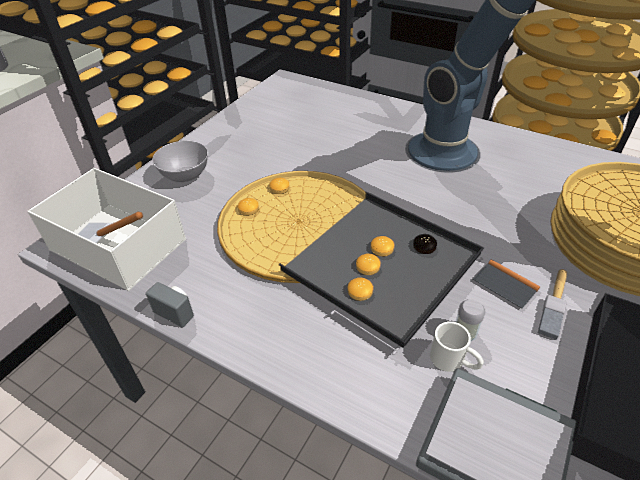

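The top view shows golden cakes at about (262,210), (268,237) and (268,264) px, and the burnt one at (234,286). The sheet's open end faces right (world -y), towards the tray. Next I'll measure all of these.

```bash
cat > h.py <<'E'
from rig import arm, viewer, job
import cv2, numpy as np
from scipy.spatial.transform import Rotation as R
def ray(c,uv,z):
    uv=np.atleast_2d(uv).astype(float); f=240/np.tan(np.radians(c["vfov"]/2))
    d=np.c_[(uv[:,0]-c["cx"])/f,-(uv[:,1]-c["cy"])/f,-np.ones(len(uv))]@c["cam_to_world"][:3,:3].T
    o=c["cam_to_world"][:3,3]; return o+d*((z-o[2])/d[:,2])[:,None]
def cloud(c):
    v,u=np.mgrid[:480,:640]; f=240/np.tan(np.radians(c["vfov"]/2)); Z=c["z_map"]
    P=np.stack([(u-c["cx"])/f*Z,-(v-c["cy"])/f*Z,-Z],-1)
    return P@c["cam_to_world"][:3,:3].T+c["cam_to_world"][:3,3]
def masks(c):
    h=cv2.cvtColor(c["frame"],cv2.COLOR_RGB2HSV)
    return h
def golden(c,zc=0.026+0.012,box=None):
    h=masks(c); P=cloud(c)
    m=((h[...,0]>8)&(h[...,0]<21)&(h[...,1]>140)&(h[...,2]>150)).astype(np.uint8)
    m[(P[...,2]>0.1)|(P[...,2]<0)|(abs(P[...,0]-.55)>.4)|(abs(P[...,1])>.6)]=0
    n,l,st,ce=cv2.connectedComponentsWithStats(m)
    out=[]
    for i in range(1,n):
        if st[i,4]<60: continue
        q=P[l==i]; cp=ray(c,ce[i],zc)[0]
        out.append((ce[i].round(1),st[i,4],cp.round(4),np.median(q,0).round(4),np.percentile(q[:,2],[2,98]).round(4)))
    return out,m
E
python3 - <<'E'
from h import *
for n in ["top","scene"]:
    c=viewer.read_camera(n); o,m=golden(c)
    print(n); [print(*x) for x in o]
    P=cloud(c); h=masks(c)
    # sheet: dark pixels with height .02-.05
    d=((h[...,2]<95)&(P[...,2]>.015)&(P[...,2]<.06)&(abs(P[...,0]-.6)<.35)&(abs(P[...,1])<.45)).astype(np.uint8)
    d=cv2.morphologyEx(d,cv2.MORPH_OPEN,np.ones((3,3)))
    nn,l,st,ce=cv2.connectedComponentsWithStats(d); i=1+np.argmax(st[1:,4]); print(st[i],ce[i])
    k,_=cv2.findContours((l==i).astype(np.uint8),cv2.RETR_EXTERNAL,cv2.CHAIN_APPROX_NONE)
    k=max(k,key=cv2.contourArea); r=cv2.minAreaRect(k); b=cv2.boxPoints(r); print(b.round(1)); ap=cv2.approxPolyDP(k,12,True)[:,0]; print(ap); print(ray(c,ap,.026).round(4))
    im=c["frame"][:,:,::-1].copy(); cv2.drawContours(im,[k],-1,(0,255,0),1); im[m>0]=(255,0,255); cv2.imwrite(f"pics/m_{n}.png",im)
    bk=((h[...,2]<45)&(P[...,2]>.03)&(P[...,2]<.06)&(l==i))
    pts=P[(P[...,2]>.034)&(l==i)]
s=arm.sense(); print(R.from_rotvec(s["tool_rot"]).as_matrix().round(3))
E
```

```text
top
[261.  209.7] 300 [0.6585 0.0432 0.038 ] [0.6552 0.0418 0.0492] [0.0382 0.057 ]
[267.9 237.1] 308 [0.5823 0.0255 0.038 ] [0.5796 0.0244 0.0489] [0.0381 0.0562]
[412.  251.4] 343 [ 0.5316 -0.3557  0.038 ] [ 0.5322 -0.3562  0.0328] [0.0179 0.0413]
[267.  263.4] 314 [0.5115 0.0289 0.038 ] [0.5097 0.0279 0.0489] [0.0375 0.0558]
[406.  295.4] 354 [ 0.4154 -0.3324  0.038 ] [ 0.4161 -0.3332  0.0332] [0.0124 0.0413]
[155.3 300. ] 85 [0.4241 0.3205 0.038 ] [0.4268 0.3263 0.0164] [0.0104 0.0221]
[ 186  179  146  127 1855] [226.43557951 222.4754717 ]
[[134.1 236.8]
 [277.7 126. ]
 [333.  197.6]
 [189.5 308.5]]
[[331 195]
 [209 179]
 [186 304]
 [218 185]]
[[ 0.6971 -0.1471  0.026 ]
 [ 0.7531  0.1858  0.026 ]
 [ 0.4125  0.2433  0.026 ]
 [ 0.7352  0.161   0.026 ]]
scene
[279.2 184.2] 222 [ 0.4292 -0.3262  0.038 ] [ 0.4251 -0.3312  0.0331] [0.0131 0.0384]
[248.4 205.8] 265 [ 0.547  -0.3463  0.038 ] [ 0.5432 -0.3522  0.0322] [0.0122 0.039 ]
[226.9 244.1] 86 [ 0.6906 -0.3061  0.038 ] [ 0.6942 -0.3141  0.0258] [0.0233 0.029 ]
[297.9 223.8] 164 [ 0.5442 -0.1931  0.038 ] [ 0.5185 -0.2084  0.0132] [0.0094 0.0162]
[382. 245.] 301 [0.5108 0.0261 0.038 ] [0.5214 0.0303 0.0491] [0.0323 0.0542]
[367.6 263.1] 323 [0.5817 0.0222 0.038 ] [0.5916 0.0258 0.0489] [0.0323 0.0541]
[514.7 274.4] 172 [0.4524 0.3288 0.038 ] [0.4311 0.3294 0.0168] [0.0132 0.0201]
[266.  273.9] 67 [ 0.7248 -0.1665  0.038 ] [ 0.7177 -0.1725  0.0255] [0.0217 0.0283]
[359.6 287.7] 368 [0.6578 0.0396 0.038 ] [0.6669 0.0435 0.0494] [0.0333 0.0537]
[ 281  192  202  155 2945] [401.86315789 271.70764007]
[[279.1 269. ]
 [349.5 160.6]
 [483.5 247.6]
 [413.  356.1]]
[[366 192]
 [472 252]
 [401 338]
 [281 270]
 [404 346]
 [482 247]]
[[ 0.3307 -0.1049  0.026 ]
 [ 0.4169  0.2214  0.026 ]
 [ 0.7279  0.1702  0.026 ]
 [ 0.6893 -0.1498  0.026 ]
 [ 0.7427  0.1831  0.026 ]
 [ 0.3886  0.2373  0.026 ]]
[[-0.     0.361  0.932]
 [-0.001  0.932 -0.361]
 [-1.    -0.001  0.   ]]
```

View pics/m_top.png

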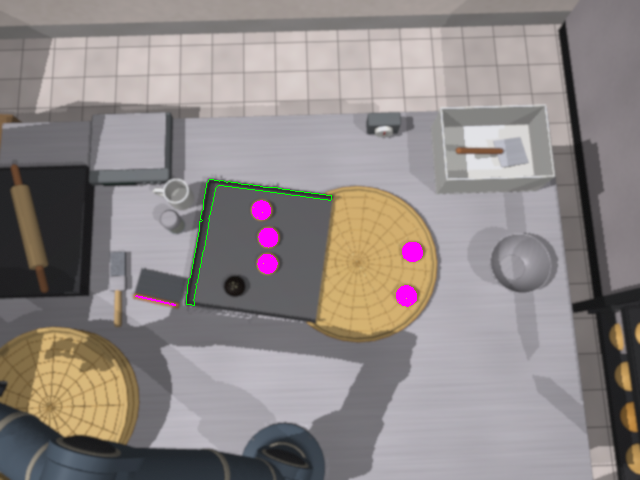

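View pics/wrist0.png

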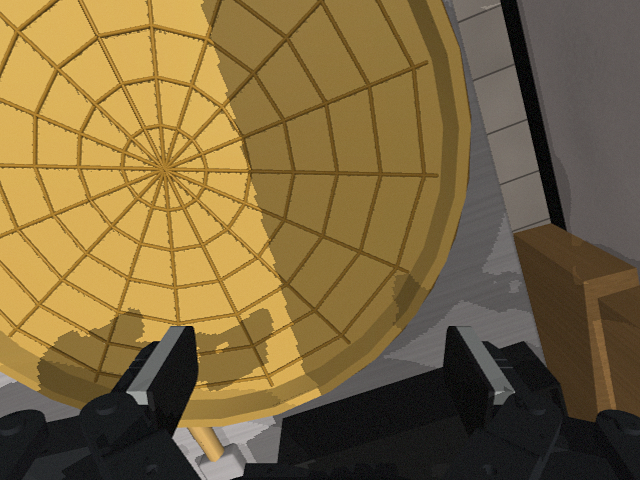

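```bash
cat > m2.py <<'E'
from h import *
res=[]
for n in ["top","scene"]:
    c=viewer.read_camera(n); h=masks(c); P=cloud(c)
    m=((h[...,1]<70)&(h[...,2]<110)).astype(np.uint8)
    # surface region (dark grey), bounded near sheet
    X=ray(c,np.stack(np.mgrid[:640,:480],-1).reshape(-1,2),.026).reshape(640,480,3).transpose(1,0,2)
    u=np.array([.986,-.166]); v=np.array([.166,.986])
    s=(X[...,:2]-[.57,.03])
    a=s@u; b=s@v
    tan=((h[...,0]>12)&(h[...,0]<28)&(h[...,1]>90))
    # open edge: for each lane a, find the boundary between tan and not tan near b
    pts=[]
    for aa in np.arange(-.10,.11,.01):
        bb=np.arange(-.24,-.10,.0005)
        w=np.array([.57,.03])+aa*u+bb[:,None]*v
        W=np.c_[w,np.full(len(w),.026),np.ones(len(w))]@np.linalg.inv(c["cam_to_world"]).T
        f=240/np.tan(np.radians(c["vfov"]/2))
        px=c["cx"]+f*W[:,0]/-W[:,2]; py=c["cy"]-f*W[:,1]/-W[:,2]
        sat=cv2.remap(h[...,1].astype(np.float32),px.astype(np.float32)[None],py.astype(np.float32)[None],cv2.INTER_LINEAR)[0]
        i=np.argmax(sat<80); pts.append(w[i])
    pts=np.array(pts); vx,vy,x0,y0=cv2.fitLine(pts.astype(np.float32),cv2.DIST_HUBER,0,.001,.001).ravel()
    print(n,"edge dir deg",np.degrees(np.arctan2(vy,vx)),"pt",x0,y0)
    # rims
    r=(h[...,2]<100)&(h[...,1]<90)&(P[...,2]>.038)&(P[...,2]<.05)&(abs(a)<.22)&(abs(b)<.23)&((abs(a)>.14)|(b>.13))
    q=P[r]; print("rim pts",len(q)); k=cv2.minAreaRect((q[:,:2]*1000).astype(np.float32)); print(k)
    # tray
    t=tan&(P[...,2]>.016)&(P[...,2]<.035)&(P[...,1]<-.1)&(P[...,1]>-.5)&(abs(P[...,0]-.5)<.35)
    q=P[t][:,:2]
    q=q[np.linalg.norm(q-[.51,-.25],axis=1)>.18]
    A=np.c_[2*q,np.ones(len(q))]; sol=np.linalg.lstsq(A,(q**2).sum(1),rcond=None)[0]; print("tray",sol[:2],np.sqrt(sol[2]+sol[:2]@sol[:2]),len(q))
E
python3 m2.py
```

```text
top edge dir deg -9.742547 pt 0.5436534 -0.12649228
rim pts 769
((552.39599609375, 48.06852722167969), (343.96246337890625, 346.0674743652344), 80.33507537841797)
tray [ 0.51127327 -0.21924091] 0.20137403103915893 815
scene edge dir deg -9.86726 pt 0.5365629 -0.12645009
rim pts 982
((552.097900390625, 47.52360534667969), (339.56939697265625, 348.5190124511719), 80.3973159790039)
tray [ 0.51506135 -0.21530615] 0.20477022093193278 804
```

```bash
cat > plan.py <<'E'
import sys
from h import *
C=np.array([.5523,.0475]); u=np.array([.9857,-.1685]); v=np.array([.1685,.9857])
def w(x,y): return C+x*u+y*v
def sh(p): d=np.asarray(p)[:2]-C; return np.array([d@u,d@v])*1000
# args: sheet x,y (mm), z (mm), rows, yawrows
if __name__=="__main__":
    x,y,z=[float(a)/1000 for a in sys.argv[1:4]]; N=int(sys.argv[4])
    s=arm.sense(); p=np.array(s["tool_pos"]); M=R.from_rotvec(s["tool_rot"]).as_matrix()
    ang=np.degrees(np.arctan2(M[1,1],M[0,1])); tgt=np.r_[w(x,y),z]
    yaw=ang+9.7; print("yaw needed",round(yaw,2),"delta",(tgt-p).round(4),"sheet now",sh(p).round(1),p[2].round(4))
    for i in range(N):
        k=N-i; st=(tgt-p)/k; dy=np.round(yaw/k,1); 
        a=np.radians(ang); Y=np.array([np.cos(a),np.sin(a),0]); Z=np.array([np.sin(a),-np.cos(a),0])
        r=np.round([-st[2]*100,st@Y*100,st@Z*100],1)
        print('{"dx":%g,"dy":%g,"dz":%g,"yaw":%g,"gripper":-1}'%(*r,dy),end=",\n" if i%5==4 else ",")
        p=p+(r[1]*Y+r[2]*Z+r[0]*np.array([0,0,-1]))/100; ang-=dy; yaw-=dy
    print("end",sh(p).round(1),p[2].round(4),ang.round(2))
E
python3 plan.py 106 68 140 15
python3 - <<'E'
from plan import *
for q in [(.658,.041),(.582,.024),(.511,.0275)]: print(sh(q).round(1))
c=viewer.read_camera("top"); print("burnt",sh(ray(c,(234,286),.04)[0]))
E
```

```text
yaw needed 78.51 delta [ 0.4244 -0.5326 -0.0897] sheet now [-402.1  521.5] 0.2297
{"dx":0.6,"dy":-2.3,"dz":3.9,"yaw":5.2,"gripper":-1},{"dx":0.6,"dy":-1.9,"dz":4.1,"yaw":5.2,"gripper":-1},{"dx":0.6,"dy":-1.5,"dz":4.3,"yaw":5.2,"gripper":-1},{"dx":0.6,"dy":-1.2,"dz":4.4,"yaw":5.2,"gripper":-1},{"dx":0.6,"dy":-0.7,"dz":4.5,"yaw":5.2,"gripper":-1},
{"dx":0.6,"dy":-0.3,"dz":4.5,"yaw":5.3,"gripper":-1},{"dx":0.6,"dy":0.1,"dz":4.5,"yaw":5.2,"gripper":-1},{"dx":0.6,"dy":0.5,"dz":4.5,"yaw":5.3,"gripper":-1},{"dx":0.6,"dy":0.9,"dz":4.5,"yaw":5.2,"gripper":-1},{"dx":0.6,"dy":1.3,"dz":4.4,"yaw":5.3,"gripper":-1},
{"dx":0.6,"dy":1.7,"dz":4.2,"yaw":5.2,"gripper":-1},{"dx":0.6,"dy":2.1,"dz":4,"yaw":5.3,"gripper":-1},{"dx":0.6,"dy":2.4,"dz":3.8,"yaw":5.2,"gripper":-1},{"dx":0.6,"dy":2.8,"dz":3.6,"yaw":5.3,"gripper":-1},{"dx":0.6,"dy":3,"dz":3.4,"yaw":5.2,"gripper":-1},
end [105.6  68. ] 0.1397 -9.69
[105.3  11.4]
[ 33.2 -18.2]
[-37.3 -26.7]
burnt [-108.38189189   50.70618693]
```

```bash
python3 -m creep '[{"dx":0.3,"dy":-2.3,"dz":3.9,"yaw":5.2,"gripper":-1},{"dx":0.3,"dy":-1.9,"dz":4.1,"yaw":5.2,"gripper":-1},{"dx":0.3,"dy":-1.5,"dz":4.3,"yaw":5.2,"gripper":-1},{"dx":0.3,"dy":-1.2,"dz":4.4,"yaw":5.2,"gripper":-1},{"dx":0.3,"dy":-0.7,"dz":4.5,"yaw":5.2,"gripper":-1}]' 
python3 -m creep '[{"dx":0.3,"dy":-0.3,"dz":4.5,"yaw":5.3,"gripper":-1},{"dx":0.3,"dy":0.1,"dz":4.5,"yaw":5.2,"gripper":-1},{"dx":0.3,"dy":0.5,"dz":4.5,"yaw":5.3,"gripper":-1},{"dx":0.3,"dy":0.9,"dz":4.5,"yaw":5.2,"gripper":-1},{"dx":0.3,"dy":1.3,"dz":4.4,"yaw":5.3,"gripper":-1}]'
python3 plan.py 106 68 140 5
```

```text
time: 1.02
tool_pos: [0.3867, 0.4509, 0.215]
tool_rot: [0.646, 1.473, -0.645]
contact_force: [0.9, -0.7, -0.0]
opening: 0.0005
time: 1.65
tool_pos: [0.5284, 0.2735, 0.2]
tool_rot: [0.997, 1.331, -0.996]
contact_force: [0.7, 1.1, 0.6]
opening: -0.0
yaw needed 26.05 delta [ 0.1398 -0.1768 -0.06  ] sheet now [-61.6 218.7] 0.2
{"dx":1.2,"dy":1.7,"dz":4.2,"yaw":5.2,"gripper":-1},{"dx":1.2,"dy":2.1,"dz":4,"yaw":5.2,"gripper":-1},{"dx":1.2,"dy":2.4,"dz":3.8,"yaw":5.2,"gripper":-1},{"dx":1.2,"dy":2.7,"dz":3.6,"yaw":5.2,"gripper":-1},{"dx":1.2,"dy":3.1,"dz":3.3,"yaw":5.3,"gripper":-1},
end [106.3  67.9] 0.14 -9.75
```

```bash
python3 -m creep '[{"dx":1.2,"dy":1.7,"dz":4.2,"yaw":5.2,"gripper":-1},{"dx":1.2,"dy":2.1,"dz":4,"yaw":5.2,"gripper":-1},{"dx":1.2,"dy":2.4,"dz":3.8,"yaw":5.2,"gripper":-1},{"dx":1.2,"dy":2.7,"dz":3.6,"yaw":5.2,"gripper":-1},{"dx":1.2,"dy":3.1,"dz":3.3,"yaw":5.3,"gripper":-1}]'
python3 - <<'E'
from h import *
for n in ["scene","wrist"]:
    c=viewer.read_camera(n); cv2.imwrite(f"pics/{n}1.png",c["frame"][:,:,::-1])
    if n=="wrist": np.savez("w1.npz",**c)
E
python3 plan.py 106 68 60 5
```

```text
time: 2.28
tool_pos: [0.669, 0.0971, 0.1396]
tool_rot: [1.334, 1.124, -1.333]
contact_force: [-0.2, 0.5, 0.5]
opening: 0.0002
yaw needed -0.4 delta [-0.0017  0.0057 -0.0786] sheet now [108.7  62.7] 0.1386
{"dx":1.6,"dy":-0.1,"dz":-0.1,"yaw":-0.1,"gripper":-1},{"dx":1.6,"dy":-0,"dz":-0.1,"yaw":-0.1,"gripper":-1},{"dx":1.6,"dy":-0.1,"dz":-0.1,"yaw":-0.1,"gripper":-1},{"dx":1.5,"dy":-0,"dz":-0.1,"yaw":-0,"gripper":-1},{"dx":1.6,"dy":-0.1,"dz":-0.1,"yaw":-0.1,"gripper":-1},
end [105.7  67.7] 0.0596 -9.7
```

View pics/wrist1.png

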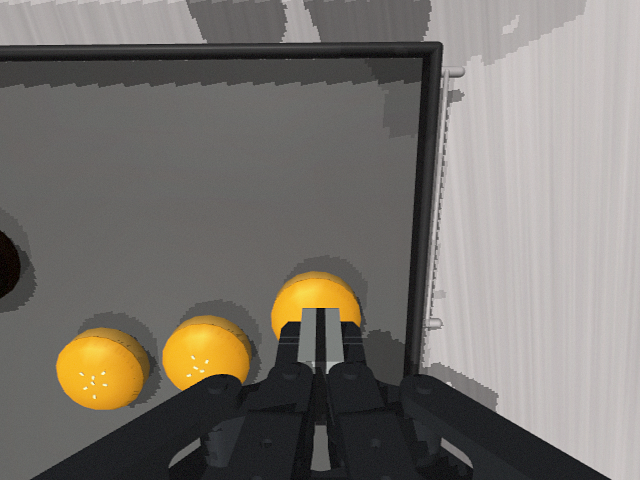

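View pics/scene1.png

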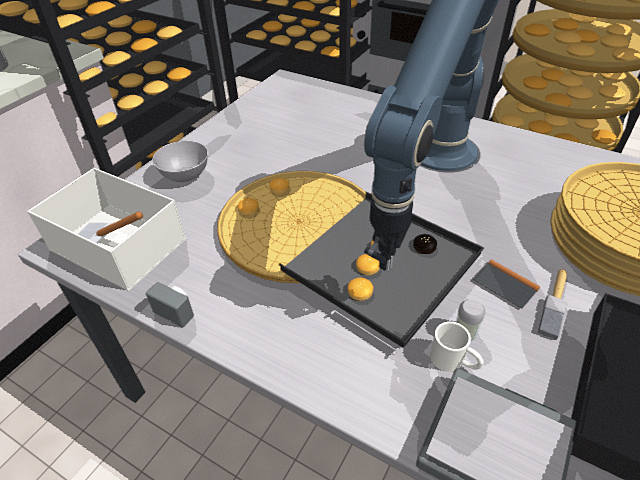

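Run:
```python
from plan import *
c=dict(np.load("w1.npz")); P=cloud(c)
for r in range(304,345,4): print(r,[ (sh(P[r,k]).round(0),round(float(P[r,k,2]),4)) for k in (306,314,330,338)])
o,m=golden(c); [print(x[0],sh(x[2]),x[4]) for x in o]
print("sheet z",np.median(P[150:250,200:350,2]))
```

```text
304 [(array([103.,  26.]), 0.0491), (array([108.,  26.]), 0.0493), (array([117.,  25.]), 0.0476), (array([122.,  25.]), 0.0476)]
308 [(array([106.,  71.]), 0.1432), (array([109.,  71.]), 0.1427), (array([115.,  71.]), 0.1428), (array([118.,  72.]), 0.1439)]
312 [(array([107.,  72.]), 0.1469), (array([109.,  72.]), 0.1475), (array([115.,  71.]), 0.1456), (array([118.,  71.]), 0.1463)]
316 [(array([107.,  72.]), 0.1494), (array([109.,  71.]), 0.1492), (array([115.,  72.]), 0.15), (array([118.,  72.]), 0.1501)]
320 [(array([107.,  72.]), 0.1527), (array([109.,  72.]), 0.1528), (array([115.,  71.]), 0.1516), (array([118.,  71.]), 0.1514)]
324 [(array([107.,  72.]), 0.1563), (array([109.,  72.]), 0.156), (array([115.,  72.]), 0.1553), (array([117.,  72.]), 0.1556)]
328 [(array([107.,  72.]), 0.1579), (array([109.,  72.]), 0.1583), (array([115.,  72.]), 0.1579), (array([117.,  72.]), 0.1584)]
332 [(array([107.,  72.]), 0.1611), (array([109.,  72.]), 0.1602), (array([115.,  71.]), 0.1602), (array([117.,  72.]), 0.1604)]
336 [(array([107.,  71.]), 0.1624), (array([110.,  72.]), 0.1637), (array([115.,  71.]), 0.1618), (array([117.,  72.]), 0.1638)]
340 [(array([107.,  71.]), 0.1635), (array([110.,  71.]), 0.1646), (array([114.,  71.]), 0.1647), (array([117.,  72.]), 0.1651)]
344 [(array([107.,  72.]), 0.1676), (array([110.,  72.]), 0.1673), (array([114.,  72.]), 0.1674), (array([117.,  72.]), 0.1677)]
[322.1 297.7] [112.59219  25.02969] [0.0304 0.0491]
[214.2 350.7] [ 41.93951 -12.10625] [0.0308 0.0504]
[109.  372.9] [-29.1623  -28.21728] [0.0314 0.0505]
sheet z 0.02582092487854737
```

```bash
python3 -m creep '[{"dx":1.6,"dy":-0.05,"dz":-0.1,"yaw":-0.1,"gripper":-1},{"dx":1.6,"dy":-0.05,"dz":-0.2,"yaw":-0.1,"gripper":-1},{"dx":1.6,"dy":-0.05,"dz":-0.2,"yaw":-0.1,"gripper":-1},{"dx":1.5,"dy":-0.05,"dz":-0.1,"yaw":-0.1,"gripper":-1},{"dx":0.6,"dy":0,"dz":-0.1,"yaw":0,"gripper":-1}]'
python3 - <<'E'
from plan import *
for n in ["wrist","scene"]:
    c=viewer.read_camera(n); cv2.imwrite(f"pics/{n}2.png",c["frame"][:,:,::-1]); np.savez(n+"2.npz",**c)
E
python3 plan.py 106 68 51 5
```

```text
time: 3.0
tool_pos: [0.6665, 0.1056, 0.0694]
tool_rot: [1.325, 1.131, -1.328]
contact_force: [0.2, 0.5, 0.4]
opening: 0.0
yaw needed 0.53 delta [ 0.0013 -0.0088 -0.019 ] sheet now [103.2  76.4] 0.07
{"dx":0.4,"dy":0.1,"dz":0.2,"yaw":0.1,"gripper":-1},{"dx":0.4,"dy":0,"dz":0.2,"yaw":0.1,"gripper":-1},{"dx":0.4,"dy":0.1,"dz":0.1,"yaw":0.1,"gripper":-1},{"dx":0.4,"dy":0,"dz":0.2,"yaw":0.1,"gripper":-1},{"dx":0.3,"dy":0.1,"dz":0.1,"yaw":0.1,"gripper":-1},
end [106.3  68.4] 0.051 -9.67
```

View pics/wrist2.png

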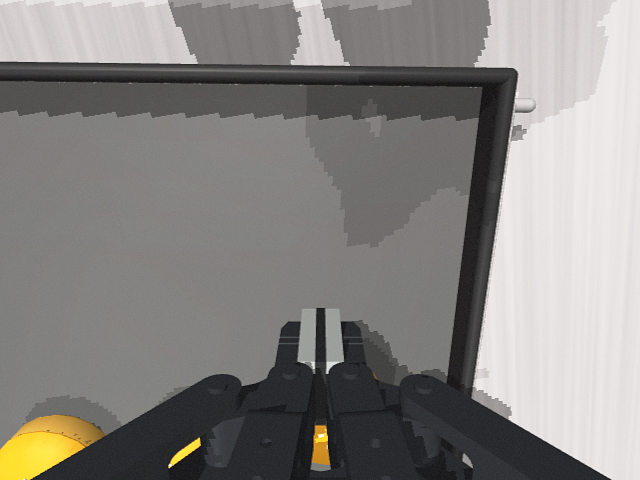

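Run:
```python
from plan import *
c=dict(np.load("wrist2.npz")); P=cloud(c); print("cam",c["cam_to_world"].round(3).tolist())
for r in range(296,330,3): print(r,[ (sh(P[r,k]).round(0).tolist(),round(float(P[r,k,2]),4),round(float(c["z_map"][r,k]),4)) for k in (314,330)])
o,m=golden(c); [print(x[0],sh(x[2]),x[4]) for x in o]
c=dict(np.load("scene2.npz"));im=c["frame"][130:330,300:460,::-1]; cv2.imwrite("pics/s2c.png",cv2.resize(im,None,fx=3.5,fy=3,interpolation=cv2.INTER_CUBIC) if 0 else cv2.resize(im,(480,600),interpolation=cv2.INTER_CUBIC))
```

```text
cam [[0.987, 0.15, 0.052, 0.68], [-0.159, 0.938, 0.309, 0.184], [-0.002, -0.313, 0.95, 0.213], [0.0, 0.0, 0.0, 1.0]]
296 [([101.0, 69.0], 0.0255, 0.2057), ([108.0, 69.0], 0.0262, 0.2049)]
299 [([101.0, 67.0], 0.025, 0.2068), ([108.0, 67.0], 0.0254, 0.2063)]
302 [([103.0, 157.0], 0.2131, 0.0), ([108.0, 65.0], 0.0253, 0.2069)]
305 [([101.0, 64.0], 0.0268, 0.2058), ([108.0, 64.0], 0.0261, 0.2065)]
308 [([101.0, 87.0], 0.0749, 0.153), ([107.0, 87.0], 0.0745, 0.1534)]
311 [([101.0, 87.0], 0.0768, 0.1513), ([107.0, 87.0], 0.0778, 0.1502)]
314 [([101.0, 87.0], 0.0798, 0.1484), ([107.0, 87.0], 0.0792, 0.149)]
317 [([101.0, 87.0], 0.0808, 0.1475), ([107.0, 87.0], 0.0823, 0.1459)]
320 [([101.0, 87.0], 0.0841, 0.1442), ([107.0, 87.0], 0.0835, 0.1449)]
323 [([101.0, 87.0], 0.0855, 0.143), ([107.0, 87.0], 0.085, 0.1436)]
326 [([101.0, 87.0], 0.0871, 0.1415), ([107.0, 88.0], 0.0891, 0.1393)]
329 [([101.0, 86.0], 0.0887, 0.1402), ([107.0, 87.0], 0.0891, 0.1396)]
[ 62.9 428.1] [-24.4656    0.68736] [0.0285 0.0414]
[320.2 447.7] [104.28802 -10.0714 ] [0.0465 0.0508]
```

View pics/s2c.png

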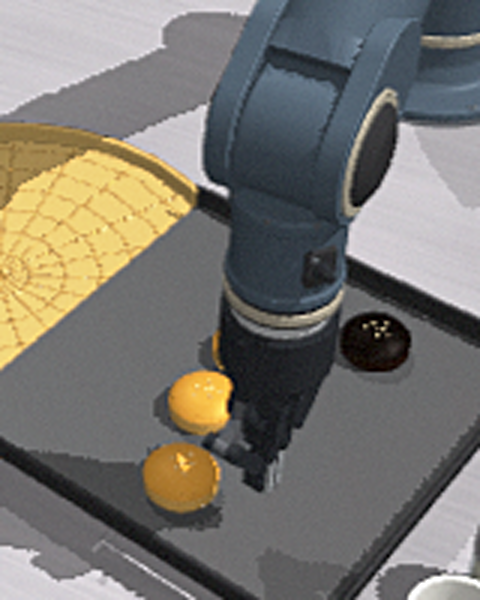

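Run:
```python
from plan import *
c=dict(np.load("scene2.npz")); P=cloud(c)
for r in range(282,300,2): print(r,[(k,sh(P[r,k]).round(0).tolist(),round(float(P[r,k,2]),3)) for k in (382,385,388,391)])
for z in (.03,.04,.05,.06,.07): print(z,sh(ray(c,(387,293),z)[0]).round(1))
```

```text
282 [(382, [143.0, 87.0], 0.147), (385, [131.0, 87.0], 0.136), (388, [116.0, 85.0], 0.121), (391, [110.0, 89.0], 0.118)]
284 [(382, [143.0, 88.0], 0.141), (385, [131.0, 88.0], 0.13), (388, [109.0, 82.0], 0.106), (391, [104.0, 86.0], 0.104)]
286 [(382, [142.0, 87.0], 0.133), (385, [131.0, 88.0], 0.124), (388, [108.0, 82.0], 0.098), (391, [103.0, 86.0], 0.097)]
288 [(382, [115.0, 72.0], 0.091), (385, [114.0, 79.0], 0.096), (388, [109.0, 83.0], 0.094), (391, [102.0, 86.0], 0.09)]
290 [(382, [116.0, 73.0], 0.087), (385, [116.0, 80.0], 0.092), (388, [106.0, 82.0], 0.084), (391, [101.0, 86.0], 0.083)]
292 [(382, [77.0, 51.0], 0.027), (385, [116.0, 81.0], 0.087), (388, [111.0, 85.0], 0.084), (391, [62.0, 66.0], 0.025)]
294 [(382, [81.0, 54.0], 0.027), (385, [78.0, 60.0], 0.028), (388, [108.0, 84.0], 0.075), (391, [69.0, 70.0], 0.028)]
296 [(382, [87.0, 58.0], 0.029), (385, [83.0, 63.0], 0.028), (388, [79.0, 69.0], 0.029), (391, [74.0, 73.0], 0.028)]
298 [(382, [90.0, 61.0], 0.027), (385, [89.0, 67.0], 0.031), (388, [82.0, 71.0], 0.027), (391, [78.0, 76.0], 0.026)]
0.03 [74.1 62.7]
0.04 [81.5 66.8]
0.05 [88.9 70.9]
0.06 [96.3 75. ]
0.07 [103.7  79.1]
```

The wrist and scene cameras agree that the fingertips are about 20 mm higher than the stated geometry implies. I'll go down to the nominal height first, then look again.

```bash
cat > tip.py <<'E'
from plan import *
s=arm.sense(); print("TCP",sh(s["tool_pos"]).round(1),s["tool_pos"][2].round(4),"F",np.round(s["contact_force"],2),"t",s["time"])
c=viewer.read_camera("wrist"); P=cloud(c)
import sys
cv2.imwrite(f"pics/wt_{sys.argv[1]}.png",c["frame"][:,:,::-1])
q=P[300:345,300:342].reshape(-1,3); z=c["z_map"][300:345,300:342].ravel()
k=(z>0)&(z<.165); q=q[k]; print("tip z min(2%)",np.percentile(q[:,2],2).round(4),"x mid",(sh(q.min(0))[0],), "y",np.median((q[:,:2]-C)@v).round(4))
E
python3 -m creep '[{"dx":0.4,"dy":0.1,"dz":0.2,"yaw":0.1,"gripper":-1},{"dx":0.4,"dy":0.1,"dz":0.1,"yaw":0.1,"gripper":-1},{"dx":0.4,"dy":0.1,"dz":0.1,"yaw":0.1,"gripper":-1},{"dx":0.4,"dy":0,"dz":0.1,"yaw":0.1,"gripper":-1},{"dx":0.3,"dy":0,"dz":0,"yaw":0.1,"gripper":-1}]'
python3 tip.py 3
```

```text
time: 3.72
tool_pos: [0.6694, 0.0997, 0.0516]
tool_rot: [1.333, 1.124, -1.333]
contact_force: [-0.1, 0.3, -0.6]
opening: 0.0003
TCP [106.6  71.2] 0.0516 F [-0.06  0.27 -0.6 ] t 3.725
tip z min(2%) 0.0573 x mid (np.float64(100.61675296165784),) y 0.0816
```

```bash
python3 -m creep '[{"dx":0.2,"dy":0,"dz":0,"yaw":0,"gripper":-1},{"dx":0.2,"dy":0,"dz":0,"yaw":0,"gripper":-1},{"dx":0.2,"dy":0,"dz":0,"yaw":0,"gripper":-1},{"dx":0.2,"dy":0,"dz":0,"yaw":0,"gripper":-1},{"dx":0,"dy":0,"dz":0,"yaw":0,"gripper":-1}]'
python3 tip.py 4
python3 - <<'E'
from plan import *
c=viewer.read_camera("scene"); P=cloud(c)
im=c["frame"][200:340,320:460,::-1]; cv2.imwrite("pics/s4c.png",cv2.resize(im,(600,600),interpolation=cv2.INTER_CUBIC))
for r in range(286,304,2): print(r,[(k,sh(P[r,k]).round(0).tolist(),round(float(P[r,k,2]),3)) for k in (379,382,385,388,391)])
E
```

```text
time: 4.4
tool_pos: [0.6693, 0.0998, 0.0437]
tool_rot: [1.332, 1.125, -1.333]
contact_force: [-0.1, 1.3, 0.2]
opening: -0.0002
TCP [106.6  71.3] 0.0437 F [-0.07  1.27  0.2 ] t 4.4
tip z min(2%) 0.0493 x mid (np.float64(100.59551192177621),) y 0.0818
286 [(379, [121.0, 69.0], 0.101), (382, [115.0, 72.0], 0.098), (385, [123.0, 83.0], 0.113), (388, [109.0, 83.0], 0.1), (391, [99.0, 84.0], 0.092)]
288 [(379, [127.0, 72.0], 0.102), (382, [122.0, 76.0], 0.101), (385, [119.0, 82.0], 0.102), (388, [101.0, 79.0], 0.084), (391, [54.0, 60.0], 0.027)]
290 [(379, [143.0, 82.0], 0.119), (382, [124.0, 78.0], 0.097), (385, [118.0, 82.0], 0.095), (388, [102.0, 80.0], 0.079), (391, [59.0, 63.0], 0.027)]
292 [(379, [142.0, 82.0], 0.111), (382, [130.0, 82.0], 0.1), (385, [118.0, 82.0], 0.09), (388, [103.0, 81.0], 0.074), (391, [692.0, 407.0], 0.867)]
294 [(379, [141.0, 82.0], 0.105), (382, [131.0, 83.0], 0.096), (385, [111.0, 79.0], 0.073), (388, [101.0, 80.0], 0.065), (391, [68.0, 69.0], 0.026)]
296 [(379, [119.0, 70.0], 0.067), (382, [119.0, 77.0], 0.073), (385, [112.0, 80.0], 0.069), (388, [101.0, 81.0], 0.059), (391, [74.0, 74.0], 0.028)]
298 [(379, [118.0, 70.0], 0.06), (382, [120.0, 78.0], 0.068), (385, [111.0, 80.0], 0.061), (388, [99.0, 81.0], 0.051), (391, [79.0, 77.0], 0.028)]
300 [(379, [99.0, 59.0], 0.027), (382, [119.0, 77.0], 0.06), (385, [112.0, 81.0], 0.056), (388, [89.0, 75.0], 0.03), (391, [81.0, 78.0], 0.024)]
302 [(379, [105.0, 63.0], 0.028), (382, [101.0, 68.0], 0.028), (385, [97.0, 73.0], 0.028), (388, [93.0, 78.0], 0.029), (391, [90.0, 84.0], 0.03)]
```

View pics/s4c.png

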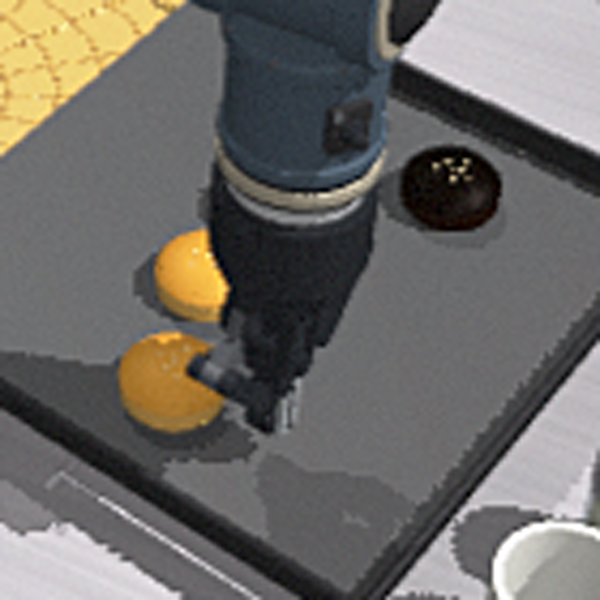

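```bash
python3 -m creep '[{"dx":0.3,"dy":0,"dz":0,"yaw":0,"gripper":-1},{"dx":0.3,"dy":0,"dz":0,"yaw":0,"gripper":-1},{"dx":0.3,"dy":0,"dz":0,"yaw":0,"gripper":-1},{"dx":0.1,"dy":0,"dz":0,"yaw":0,"gripper":-1},{"dx":0,"dy":0,"dz":0,"yaw":0,"gripper":-1}]'
python3 tip.py 5
python3 - <<'E'
from plan import *
c=viewer.read_camera("scene"); P=cloud(c)
im=c["frame"][200:340,320:460,::-1]; cv2.imwrite("pics/s5c.png",cv2.resize(im,(600,600),interpolation=cv2.INTER_CUBIC))
E
```

```text
time: 5.12
tool_pos: [0.6695, 0.0998, 0.0338]
tool_rot: [1.333, 1.125, -1.333]
contact_force: [-0.1, -0.2, -0.5]
opening: -0.0001
TCP [106.7  71.3] 0.0338 F [-0.14 -0.2  -0.46] t 5.125
tip z min(2%) 0.0394 x mid (np.float64(100.68108558570623),) y 0.0818
```

View pics/s5c.png

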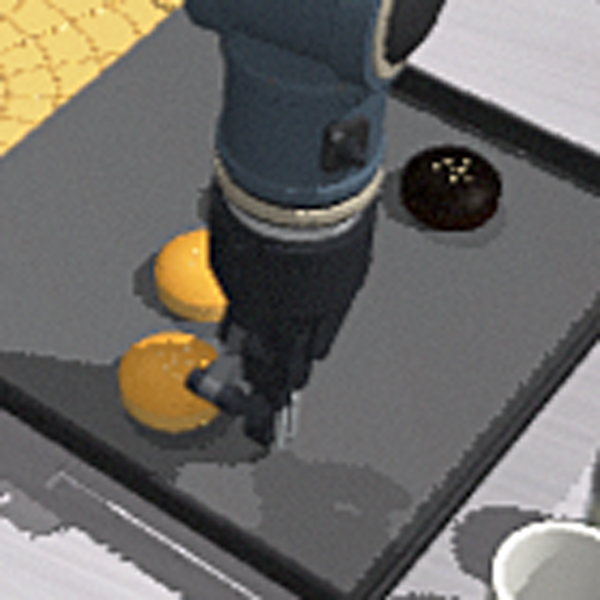

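View pics/wt_5.png

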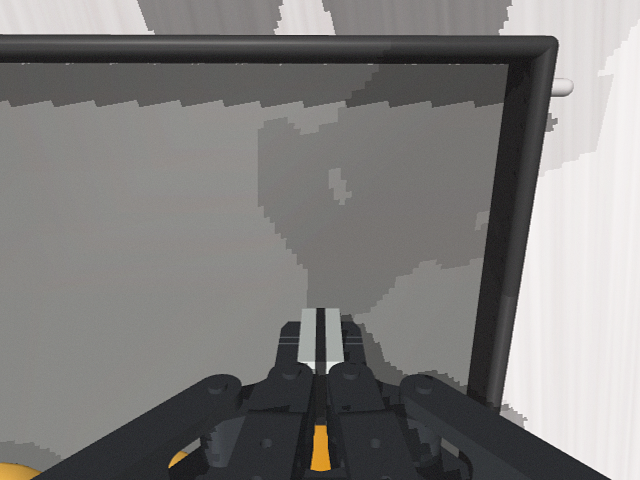

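```bash
python3 -m creep '[{"dx":0.35,"dy":0,"dz":0,"yaw":0,"gripper":-1},{"dx":0,"dy":0,"dz":1.0,"yaw":0,"gripper":-1},{"dx":0,"dy":0,"dz":0.6,"yaw":0,"gripper":-1},{"dx":0,"dy":0,"dz":0.5,"yaw":0,"gripper":-1},{"dx":0,"dy":0,"dz":0.8,"yaw":0,"gripper":-1}]'
python3 tip.py 6
```

```text
time: 5.85
tool_pos: [0.6647, 0.0713, 0.0305]
tool_rot: [1.333, 1.125, -1.332]
contact_force: [0.1, 1.0, 0.6]
opening: -0.0
TCP [106.7  42.4] 0.0305 F [0.06 1.04 0.65] t 5.85
tip z min(2%) 0.0252 x mid (np.float64(100.11364546364985),) y 0.0528
```

View pics/wt_6.png

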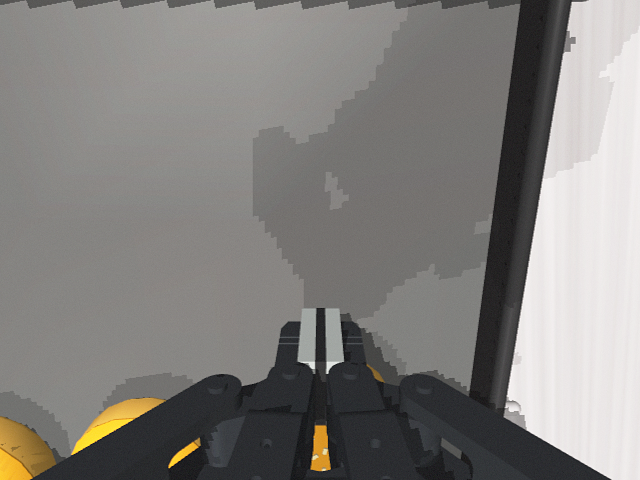

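```bash
python3 -m creep '[{"dx":0,"dy":0,"dz":1.2,"yaw":0,"gripper":-1},{"dx":0,"dy":0,"dz":1.8,"yaw":0,"gripper":-1},{"dx":0,"dy":0,"dz":2.2,"yaw":0,"gripper":-1},{"dx":0,"dy":0,"dz":2.4,"yaw":0,"gripper":-1},{"dx":0,"dy":0,"dz":2.4,"yaw":0,"gripper":-1}]'
python3 -c "
from plan import *
s=arm.sense();print(sh(s['tool_pos']),s['tool_pos'][2],R.from_rotvec(s['tool_rot']).as_matrix()[:2,1])"
```

```text
time: 6.52
tool_pos: [0.6473, -0.0298, 0.0304]
tool_rot: [1.333, 1.124, -1.334]
contact_force: [-0.6, 0.2, -0.7]
opening: 0.0001
[106.66575782 -60.22259044] 0.030431728346083618 [ 0.9855425  -0.16942838]
```

```bash
python3 -m creep '[{"dx":0,"dy":0,"dz":2.4,"yaw":0,"gripper":-1},{"dx":0,"dy":0,"dz":2.4,"yaw":0,"gripper":-1},{"dx":0,"dy":0,"dz":2.4,"yaw":0,"gripper":-1},{"dx":0,"dy":0,"dz":2.3,"yaw":0,"gripper":-1},{"dx":0,"dy":0,"dz":1.4,"yaw":0,"gripper":-1}]'
python3 - <<'E'
from plan import *
for n in ("scene","top"):
    c=viewer.read_camera(n); cv2.imwrite(f"pics/{n}7.png",c["frame"][:,:,::-1])
    o,m=golden(c); [print(n,x[0],x[1],sh(x[3]).round(0),x[4]) for x in o]
s=arm.sense();print(sh(s['tool_pos']),s['tool_pos'][2],s["contact_force"])
E
```

```text
time: 7.15
tool_pos: [0.6288, -0.1373, 0.0303]
tool_rot: [1.333, 1.123, -1.334]
contact_force: [-0.5, 0.2, 0.4]
opening: 0.0003
scene [273.2 184.3] 71 [ -49. -407.] [0.0221 0.039 ]
scene [246.8 207.1] 181 [  64. -398.] [0.0118 0.038 ]
scene [379.9 246.1] 208 [-19. -26.] [0.0319 0.0532]
scene [285.1 251.5] 201 [ 122. -200.] [0.0192 0.0388]
scene [365.1 264.3] 216 [ 52. -20.] [0.0318 0.054 ]
scene [258.2 270.7] 100 [ 204. -210.] [0.0219 0.0292]
scene [515.3 274.9] 184 [-166.  260.] [0.0128 0.0201]
top [342.2 224.1] 182 [  96. -209.] [0.0201 0.0424]
top [266.7 236. ] 251 [ 34. -14.] [0.041  0.0568]
top [411.9 251.5] 342 [  49. -401.] [0.0176 0.0418]
top [405.7 295.2] 338 [ -70. -397.] [0.0209 0.0415]
top [154.7 299.8] 83 [-171.  257.] [0.011  0.0234]
[ 106.56968239 -169.6265704 ] 0.0303833983786917 [-0.22860345 -0.03752768  0.30995186]
```

View pics/scene7.png

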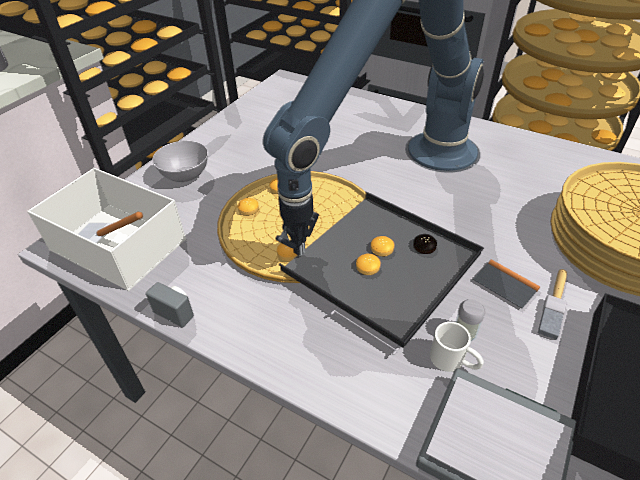

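```bash
python3 -m creep '[{"dx":-1,"dy":0,"dz":-0.5,"yaw":0,"gripper":-1},{"dx":-2.5,"dy":0,"dz":-1,"yaw":0,"gripper":-1},{"dx":-2.5,"dy":0,"dz":-4,"yaw":0,"gripper":-1},{"dx":0,"dy":-2,"dz":-5,"yaw":0,"gripper":-1},{"dx":0,"dy":-3,"dz":-5,"yaw":0,"gripper":-1}]'
python3 - <<'E'
from plan import *
for n in ("scene","top"):
    c=viewer.read_camera(n); cv2.imwrite(f"pics/{n}8.png",c["frame"][:,:,::-1])
    o,m=golden(c,.026+.012); [print(n,x[0],x[1],sh(x[2]).round(0),sh(x[3]).round(0),x[4]) for x in o]
    if n=="top": print("a in tray",sh(golden(c,.023)[0][0][2]),)
im=cv2.imread("pics/scene8.png")[170:330,210:410]; cv2.imwrite("pics/s8c.png",cv2.resize(im,(750,600),interpolation=cv2.INTER_CUBIC))
E
python3 plan.py 34 42 90 5
```

```text
time: 7.88
tool_pos: [0.607, 0.0301, 0.0916]
tool_rot: [1.333, 1.125, -1.328]
contact_force: [1.1, 0.8, -0.4]
opening: -0.0002
scene [279.3 185.2] 209 [ -55. -386.] [ -59. -392.] [0.0129 0.0403]
scene [247.1 204.7] 224 [  60. -395.] [  58. -398.] [0.0176 0.0396]
scene [381.5 246.1] 191 [-33. -27.] [-21. -24.] [0.0323 0.0539]
scene [286.7 249.5] 250 [ 118. -198.] [ 117. -201.] [0.0147 0.04  ]
scene [365.3 264.6] 221 [ 41. -21.] [ 51. -17.] [0.0328 0.0533]
scene [515.  274.5] 165 [-146.  261.] [-167.  258.] [0.0127 0.0198]
top [341.3 223.4] 257 [  98. -205.] [  99. -205.] [0.0132 0.041 ]
top [268.6 237.2] 296 [ 33. -18.] [ 30. -19.] [0.0384 0.0564]
top [414.  253.1] 180 [  44. -407.] [  44. -407.] [0.0238 0.0425]
top [267.3 263.3] 315 [-37. -26.] [-39. -27.] [0.0378 0.0564]
top [405.3 296.1] 265 [ -73. -396.] [ -73. -396.] [0.0263 0.0419]
top [155.6 300.1] 72 [-172.  247.] [-171.  253.] [0.0113 0.023 ]
a in tray [ 101.18852 -205.58894]
yaw needed 0.84 delta [-0.0111  0.0454 -0.0004] sheet now [52.6 -0.8] 0.0904
{"dx":0,"dy":-0.4,"dz":-0.9,"yaw":0.2,"gripper":-1},{"dx":0,"dy":-0.4,"dz":-0.9,"yaw":0.2,"gripper":-1},{"dx":0,"dy":-0.3,"dz":-0.8,"yaw":0.1,"gripper":-1},{"dx":0,"dy":-0.4,"dz":-0.9,"yaw":0.2,"gripper":-1},{"dx":0,"dy":-0.3,"dz":-0.8,"yaw":0.1,"gripper":-1},
end [34.2 42. ] 0.0904 -9.66
```

View pics/s8c.png

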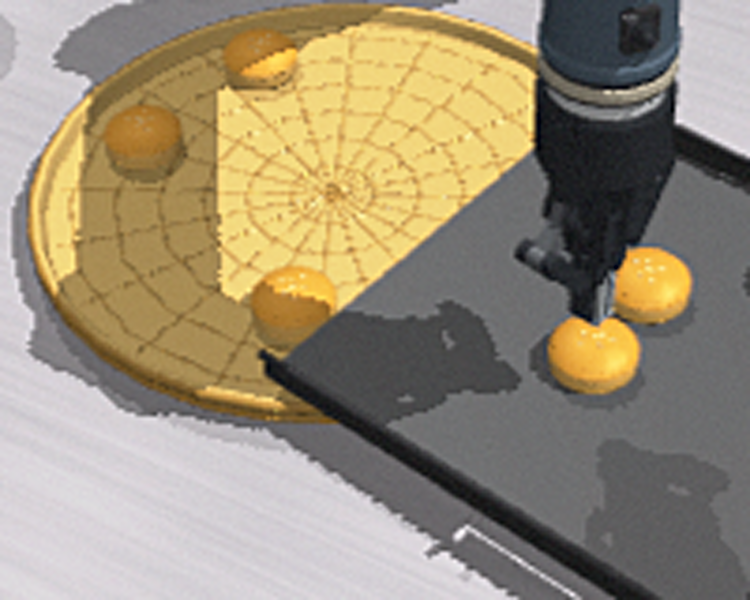

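```bash
python3 -m creep '[{"dx":0,"dy":-0.6,"dz":-1.4,"yaw":0.2,"gripper":-1},{"dx":0,"dy":-0.5,"dz":-1.4,"yaw":0.2,"gripper":-1},{"dx":0.5,"dy":-0.4,"dz":-1.0,"yaw":0.2,"gripper":-1},{"dx":1.0,"dy":-0.3,"dz":-0.6,"yaw":0.1,"gripper":-1},{"dx":1.2,"dy":0,"dz":0,"yaw":0.1,"gripper":-1}]'
python3 plan.py 34 42 30.5 5
```

```text
time: 8.6
tool_pos: [0.5959, 0.0731, 0.0624]
tool_rot: [1.342, 1.118, -1.343]
contact_force: [0.3, 0.3, -0.3]
opening: -0.0
yaw needed -0.77 delta [-0.003   0.01   -0.0319] sheet now [38.6 32.6] 0.0624
{"dx":0.6,"dy":-0.1,"dz":-0.2,"yaw":-0.2,"gripper":-1},{"dx":0.6,"dy":-0.1,"dz":-0.2,"yaw":-0.1,"gripper":-1},{"dx":0.7,"dy":-0.1,"dz":-0.2,"yaw":-0.2,"gripper":-1},{"dx":0.6,"dy":-0.1,"dz":-0.2,"yaw":-0.1,"gripper":-1},{"dx":0.7,"dy":-0.1,"dz":-0.1,"yaw":-0.2,"gripper":-1},
end [33.7 41.7] 0.0304 -9.67
```

```bash
python3 -m creep '[{"dx":0.2,"dy":-0.2,"dz":-0.5,"yaw":-0.3,"gripper":-1},{"dx":0.8,"dy":-0.2,"dz":-0.4,"yaw":-0.3,"gripper":-1},{"dx":1.0,"dy":0,"dz":0,"yaw":-0.2,"gripper":-1},{"dx":0.8,"dy":0,"dz":0,"yaw":0,"gripper":-1},{"dx":0.3,"dy":0,"dz":0,"yaw":0,"gripper":-1}]'
python3 tip.py 9;python3 plan.py 34 42 30.5 1
```

```text
time: 9.22
tool_pos: [0.5935, 0.0821, 0.0316]
tool_rot: [1.332, 1.125, -1.334]
contact_force: [-0.0, -0.5, -1.1]
opening: -0.0002
TCP [34.7 41.1] 0.0316 F [-0.03 -0.5  -1.05] t 9.225
tip z min(2%) 0.0259 x mid (np.float64(28.22480509373544),) y 0.0515
yaw needed -0.01 delta [-0.0005  0.0011 -0.0011] sheet now [34.7 41. ] 0.0316
{"dx":0.1,"dy":-0.1,"dz":-0.1,"yaw":-0,"gripper":-1},end [33.7 42. ] 0.0306 -9.71
```

View pics/wt_9.png

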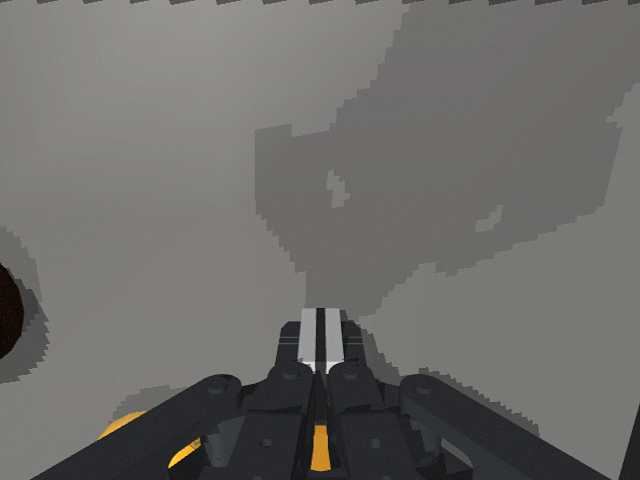

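```bash
python3 -m creep '[{"dx":0.1,"dy":-0.05,"dz":1.0,"yaw":0,"gripper":-1},{"dx":0,"dy":0,"dz":0.6,"yaw":0,"gripper":-1},{"dx":0,"dy":0,"dz":0.5,"yaw":0,"gripper":-1},{"dx":0,"dy":0,"dz":0.8,"yaw":0,"gripper":-1},{"dx":0,"dy":0,"dz":1.3,"yaw":0,"gripper":-1}]'
python3 -m creep '[{"dx":0,"dy":0,"dz":1.8,"yaw":0,"gripper":-1},{"dx":0,"dy":0,"dz":2.2,"yaw":0,"gripper":-1},{"dx":0,"dy":0,"dz":2.4,"yaw":0,"gripper":-1},{"dx":0,"dy":0,"dz":2.4,"yaw":0,"gripper":-1},{"dx":0,"dy":0,"dz":2.4,"yaw":0,"gripper":-1}]'
python3 -c "
from plan import *
s=arm.sense();print(sh(s['tool_pos']),s['tool_pos'][2],R.from_rotvec(s['tool_rot']).as_matrix()[:2,1])"
```

```text
time: 9.9
tool_pos: [0.5864, 0.0412, 0.0316]
tool_rot: [1.333, 1.125, -1.331]
contact_force: [0.3, 1.2, 1.0]
opening: 0.0
time: 10.52
tool_pos: [0.5666, -0.0718, 0.0314]
tool_rot: [1.333, 1.124, -1.334]
contact_force: [-0.3, 1.7, 0.4]
opening: 0.0002
[  34.19354326 -115.15175074] 0.03138114379079071 [ 0.98548654 -0.16975336]
```

```bash
python3 -m creep '[{"dx":0,"dy":0,"dz":2.4,"yaw":0,"gripper":-1},{"dx":0,"dy":0,"dz":2.2,"yaw":0,"gripper":-1},{"dx":0,"dy":0,"dz":1.2,"yaw":0,"gripper":-1},{"dx":-1,"dy":0,"dz":-0.5,"yaw":0,"gripper":-1},{"dx":-2.5,"dy":0,"dz":-1,"yaw":0,"gripper":-1}]'
python3 -m creep '[{"dx":-2.5,"dy":0,"dz":-4,"yaw":0,"gripper":-1},{"dx":0,"dy":-1,"dz":-5,"yaw":0,"gripper":-1},{"dx":0,"dy":-2,"dz":-5,"yaw":0,"gripper":-1},{"dx":0,"dy":-2.5,"dz":-3,"yaw":0,"gripper":-1},{"dx":0,"dy":-1.5,"dz":-2,"yaw":0,"gripper":-1}]'
python3 - <<'E'
from plan import *
for n in ("scene","top"):
    c=viewer.read_camera(n); cv2.imwrite(f"pics/{n}10.png",c["frame"][:,:,::-1])
    o,m=golden(c,.038); [print(n,x[0],x[1],sh(x[2]).round(0),sh(x[3]).round(0),x[4]) for x in o]
im=cv2.imread("pics/scene10.png")[170:330,210:410]; cv2.imwrite("pics/s10c.png",cv2.resize(im,(750,600),interpolation=cv2.INTER_CUBIC))
E
python3 plan.py -37 34 90 5
```

```text
time: 11.15
tool_pos: [0.5593, -0.1109, 0.0662]
tool_rot: [1.332, 1.127, -1.334]
contact_force: [0.9, 0.8, -0.3]
opening: -0.0001
time: 11.78
tool_pos: [0.5218, 0.0913, 0.0918]
tool_rot: [1.33, 1.129, -1.329]
contact_force: [0.5, -0.4, -0.7]
opening: -0.0004
scene [279.4 184.5] 200 [ -58. -388.] [ -62. -392.] [0.013  0.0394]
scene [247.2 206.2] 213 [  64. -390.] [  63. -398.] [0.0114 0.0395]
scene [244.  257.5] 156 [ 201. -259.] [ 206. -264.] [0.0222 0.0297]
scene [306.8 230.8] 312 [  38. -204.] [  36. -205.] [0.0102 0.0394]
scene [381.8 244.6] 264 [-38. -29.] [-27. -23.] [0.0347 0.0546]
scene [286.9 249.7] 307 [ 119. -197.] [ 115. -199.] [0.0127 0.0387]
scene [514.4 274.2] 166 [-146.  260.] [-167.  256.] [0.0139 0.0209]
top [342.1 220.6] 206 [ 105. -206.] [ 104. -206.] [0.0264 0.0425]
top [338.1 250.4] 209 [  23. -206.] [  23. -207.] [0.0162 0.0418]
top [412.  251.5] 349 [  47. -401.] [  48. -401.] [0.013 0.041]
top [267.  265.2] 232 [-42. -26.] [-43. -27.] [0.039  0.0564]
top [406.6 298.3] 211 [ -78. -400.] [ -78. -401.] [0.0232 0.0407]
top [156.1 300.2] 76 [-173.  245.] [-171.  253.] [0.0112 0.025 ]
yaw needed 0.46 delta [ 0.0001 -0.0049 -0.0017] sheet now [-37.9  38.8] 0.0917
{"dx":0,"dy":0,"dz":0.1,"yaw":0.1,"gripper":-1},{"dx":0,"dy":0,"dz":0.1,"yaw":0.1,"gripper":-1},{"dx":0.1,"dy":0,"dz":0.1,"yaw":0.1,"gripper":-1},{"dx":0,"dy":0,"dz":0.1,"yaw":0.1,"gripper":-1},{"dx":0.1,"dy":0.1,"dz":0.1,"yaw":0.1,"gripper":-1},
end [-36.9  33.9] 0.0897 -9.74
```

View pics/s10c.png

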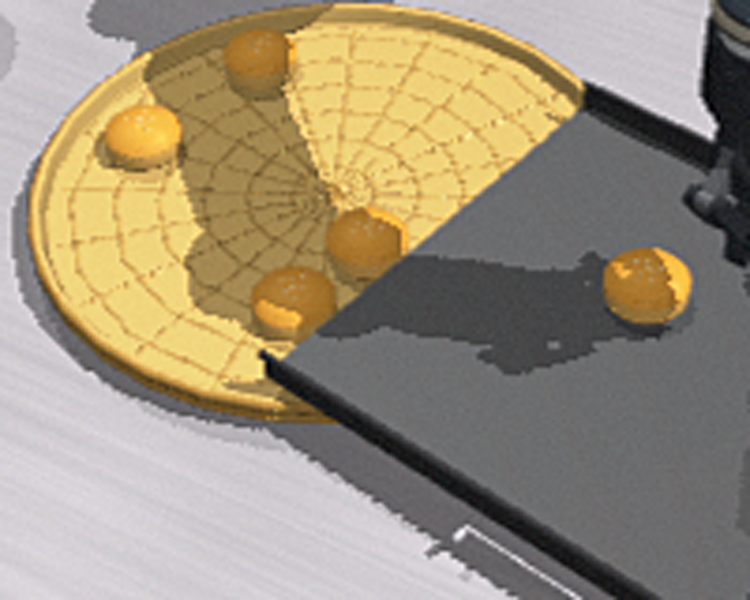

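Run:
```python
from plan import *
s=arm.sense(); c=viewer.read_camera("wrist"); P=cloud(c); cv2.imwrite("pics/w11.png",c["frame"][:,:,::-1])
for r,k in [(385,215),(385,425),(400,200),(420,150),(440,100),(335,285),(375,290)]: print(r,k,sh(P[r,k]).round(0)-sh(s["tool_pos"]).round(0),(P[r,k,2]-s["tool_pos"][2]).round(4))
h=masks(c)
d=(P[...,2]>.036)&(P[...,2]<.056)&(h[...,2]<90)&(((P[...,:2]-C)@u)<-.07)&(((P[...,:2]-C)@u)>-.15)&(abs((P[...,:2]-C)@v)<.14)
print("burnt",d.sum(),sh(P[d].mean(0)))
```

```text
385 215 [-26.  12.] 0.0516
385 425 [27. 13.] 0.0534
400 200 [-28.  11.] 0.0569
420 150 [-38.  11.] 0.0633
440 100 [-46.  11.] 0.0702
335 285 [-11.   6.] 0.0171
375 290 [-7. 12.] 0.0481
burnt 10135 [-101.90312261   53.09709983]
```

View pics/w11.png

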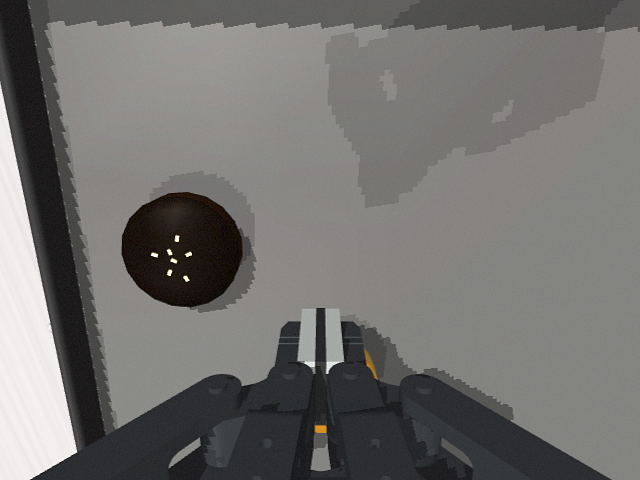

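```bash
python3 -m creep '[{"dx":1.6,"dy":0.1,"dz":0.1,"yaw":0.2,"gripper":-1},{"dx":1.6,"dy":0.1,"dz":0.1,"yaw":0.2,"gripper":-1},{"dx":1.4,"dy":0,"dz":0.1,"yaw":0.1,"gripper":-1},{"dx":1.0,"dy":0,"dz":0,"yaw":0,"gripper":-1},{"dx":0.45,"dy":0,"dz":0,"yaw":0,"gripper":-1}]'
python3 tip.py 12;python3 plan.py -36 34 31 1
```

```text
time: 12.55
tool_pos: [0.5242, 0.0837, 0.0299]
tool_rot: [1.338, 1.12, -1.341]
contact_force: [0.5, -0.9, 0.5]
opening: -0.0001
TCP [-33.8  31. ] 0.0299 F [ 0.5  -0.91  0.51] t 12.55
tip z min(2%) 0.0252 x mid (np.float64(-40.34166330034736),) y 0.0414
yaw needed -0.5 delta [-0.0016  0.0032  0.0012] sheet now [-33.9  31.1] 0.0298
{"dx":-0.1,"dy":-0.2,"dz":-0.3,"yaw":-0.5,"gripper":-1},end [-35.8  34.1] 0.0308 -9.7
```

View pics/wt_12.png

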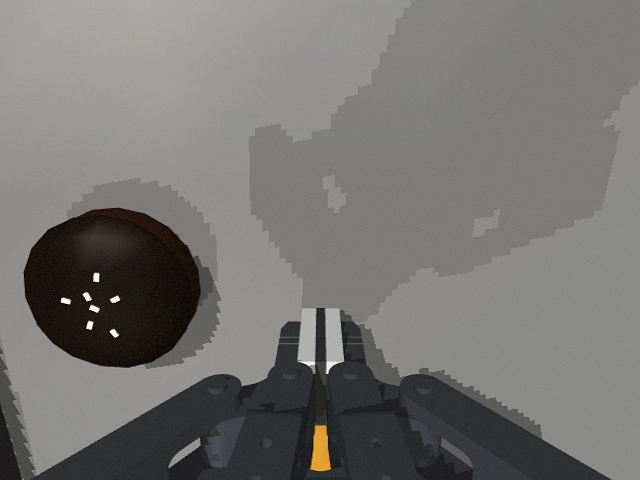

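```bash
python3 -m creep '[{"dx":-0.1,"dy":-0.2,"dz":0.8,"yaw":-0.4,"gripper":-1},{"dx":0,"dy":0,"dz":0.6,"yaw":0,"gripper":-1},{"dx":0,"dy":0,"dz":0.5,"yaw":0,"gripper":-1},{"dx":0,"dy":0,"dz":0.8,"yaw":0,"gripper":-1},{"dx":0,"dy":0,"dz":1.3,"yaw":0,"gripper":-1}]'
python3 -m creep '[{"dx":0,"dy":0,"dz":1.8,"yaw":0,"gripper":-1},{"dx":0,"dy":0,"dz":2.2,"yaw":0,"gripper":-1},{"dx":0,"dy":0,"dz":2.4,"yaw":0,"gripper":-1},{"dx":0,"dy":0,"dz":2.4,"yaw":0,"gripper":-1},{"dx":0,"dy":0,"dz":2.4,"yaw":0,"gripper":-1}]'
python3 -c "
from plan import *
s=arm.sense();print(sh(s['tool_pos']),s['tool_pos'][2],R.from_rotvec(s['tool_rot']).as_matrix()[:2,1])"
```

```text
time: 13.22
tool_pos: [0.5159, 0.0449, 0.0321]
tool_rot: [1.334, 1.124, -1.333]
contact_force: [-0.4, 1.5, 0.2]
opening: -0.0
time: 13.85
tool_pos: [0.496, -0.0674, 0.0318]
tool_rot: [1.334, 1.123, -1.335]
contact_force: [-0.3, 0.1, 0.2]
opening: 0.0003
[ -36.16593061 -122.74127762] 0.03184181934995274 [ 0.98524437 -0.17115329]
```

```bash
python3 -m creep '[{"dx":0,"dy":0,"dz":2.4,"yaw":0,"gripper":-1},{"dx":0,"dy":0,"dz":1.8,"yaw":0,"gripper":-1},{"dx":0,"dy":0,"dz":0.9,"yaw":0,"gripper":-1},{"dx":-1,"dy":0,"dz":-0.5,"yaw":0,"gripper":-1},{"dx":-2.5,"dy":0,"dz":-1,"yaw":0,"gripper":-1}]'
python3 -m creep '[{"dx":-4,"dy":0,"dz":-2,"yaw":0,"gripper":-1},{"dx":-4,"dy":0,"dz":-4,"yaw":0,"gripper":-1},{"dx":-4,"dy":0,"dz":-4,"yaw":0,"gripper":-1},{"dx":-2,"dy":0,"dz":-4,"yaw":0,"gripper":-1},{"dx":0,"dy":0,"dz":-3,"yaw":0,"gripper":-1}]'
python3 - <<'E'
from plan import *
for n in ("scene","top","wrist"):
    c=viewer.read_camera(n); cv2.imwrite(f"pics/{n}13.png",c["frame"][:,:,::-1])
    o,m=golden(c,.023); [print(n,x[0],x[1],sh(x[2]).round(0),sh(x[3]).round(0),x[4]) for x in o]
im=cv2.imread("pics/scene13.png")[160:320,210:410]; cv2.imwrite("pics/s13c.png",cv2.resize(im,(750,600),interpolation=cv2.INTER_CUBIC))
im=cv2.imread("pics/top13.png")[170:345,180:445]; cv2.imwrite("pics/t13c.png",cv2.resize(im,(795,525),interpolation=cv2.INTER_CUBIC))
E
```

```text
time: 14.48
tool_pos: [0.49, -0.0998, 0.0669]
tool_rot: [1.333, 1.126, -1.335]
contact_force: [0.5, 0.5, 0.3]
opening: -0.0001
time: 15.1
tool_pos: [0.5205, 0.0706, 0.2097]
tool_rot: [1.335, 1.124, -1.326]
contact_force: [0.6, -0.7, -0.5]
opening: -0.0
scene [278.8 185.1] 187 [ -68. -402.] [ -58. -396.] [0.0123 0.039 ]
scene [247.1 204.6] 219 [  48. -410.] [  58. -398.] [0.0173 0.0399]
scene [322.7 219. ] 230 [ -34. -212.] [ -22. -205.] [0.0115 0.0393]
scene [244.  257.1] 159 [ 191. -273.] [ 205. -262.] [0.0221 0.029 ]
scene [305.5 229.7] 324 [  25. -220.] [  37. -210.] [0.0106 0.0388]
scene [286.8 249.4] 282 [ 107. -209.] [ 116. -201.] [0.0144 0.0396]
scene [514.6 274.3] 166 [-161.  257.] [-168.  256.] [0.0127 0.0202]
top [341.2 219.8] 239 [ 111. -204.] [ 109. -204.] [0.0267 0.043 ]
top [338.4 250. ] 241 [  27. -207.] [  26. -208.] [0.0122 0.0422]
top [414.3 253.3] 150 [  46. -410.] [  44. -408.] [0.0269 0.0411]
top [335.1 272.7] 351 [ -35. -206.] [ -37. -206.] [0.014  0.0411]
top [405.5 295.9] 323 [ -70. -398.] [ -73. -397.] [0.0136 0.0411]
top [156.4 300.3] 72 [-172.  249.] [-171.  250.] [0.0114 0.0222]
wrist [570.9 428.4] 154 [ 201. -188.] [ 201. -186.] [0.0223 0.0249]
wrist [540.1 425.3] 81 [ 171. -185.] [ 179. -195.] [0.0098 0.012 ]
wrist [563.  437.9] 196 [ 195. -199.] [ 200. -205.] [0.0114 0.0226]
wrist [456.4 452.3] 232 [  96. -217.] [  92. -207.] [0.0241 0.0357]
```

View pics/s13c.png

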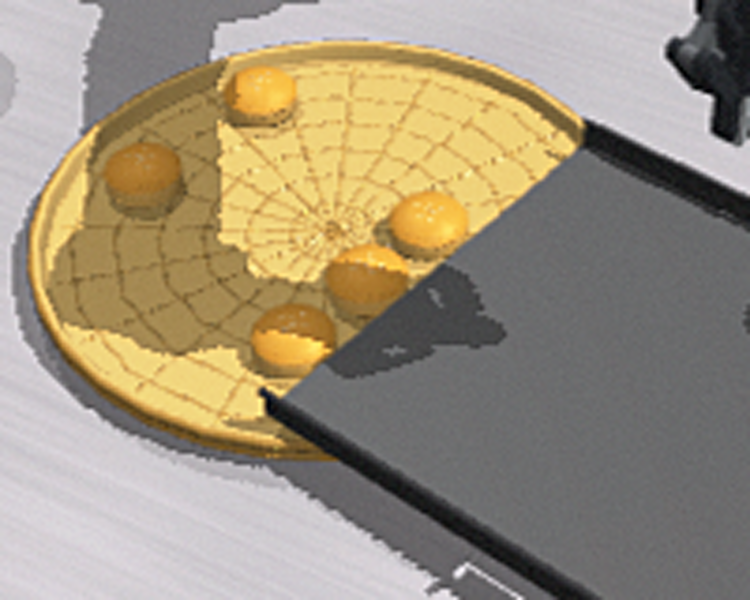

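View pics/t13c.png

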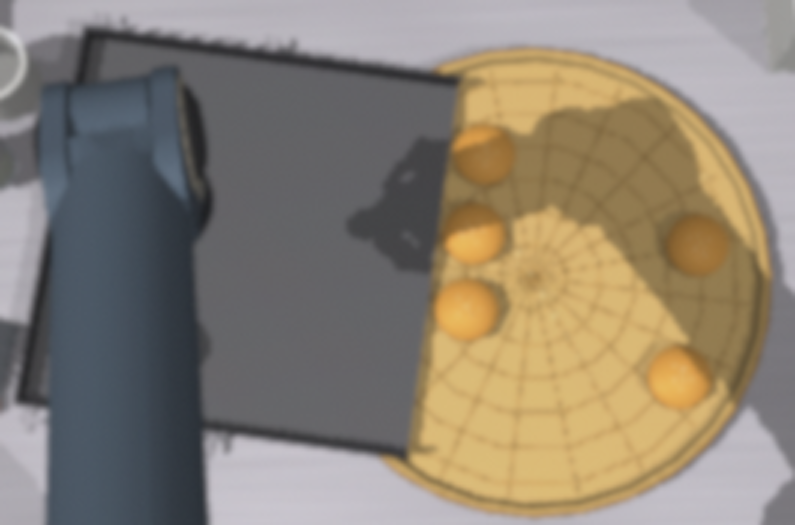

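View pics/wrist13.png

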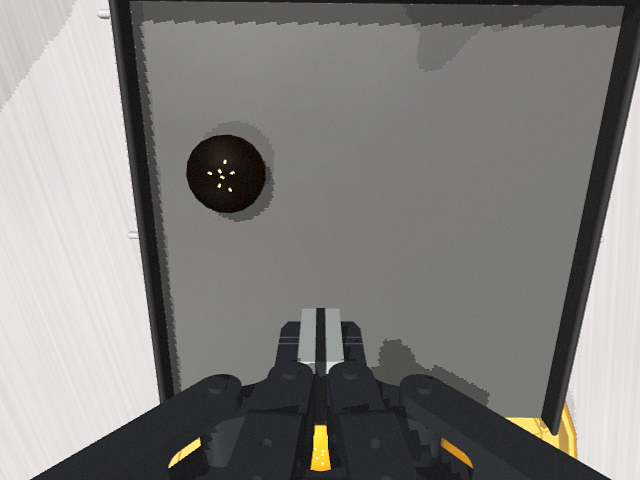

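```bash
python3 -m creep '[{"dx":-1,"dy":0.8,"dz":4,"yaw":0,"gripper":-1},{"dx":-1,"dy":0.8,"dz":4,"yaw":0,"gripper":-1},{"dx":0,"dy":0.8,"dz":4,"yaw":0,"gripper":-1},{"dx":0,"dy":0.8,"dz":4,"yaw":0,"gripper":-1},{"dx":0,"dy":0.8,"dz":4,"yaw":0,"gripper":-1}]'
python3 -m creep '[{"dx":0,"dy":0.8,"dz":4,"yaw":0,"gripper":-1},{"dx":0,"dy":0.8,"dz":4,"yaw":0,"gripper":-1},{"dx":0,"dy":0.8,"dz":3.5,"yaw":0,"gripper":-1},{"dx":0,"dy":0.4,"dz":2,"yaw":0,"gripper":-1},{"dx":0,"dy":0,"dz":0,"yaw":0,"gripper":-1}]'
python3 - <<'E'
from plan import *
c=viewer.read_camera("wrist"); cv2.imwrite("pics/wrist14.png",c["frame"][:,:,::-1]); np.savez("w14.npz",**c)
print(sh(arm.sense()["tool_pos"]))
P=cloud(c); S=np.stack([(P[...,:2]-C)@u,(P[...,:2]-C)@v],-1)
o,m=golden(c,.025); [print(x[0],x[1],sh(x[2]).round(0),x[4]) for x in o]
for cx in (.113,.033,-.035):
    k=(P[...,2]>.019)&(P[...,2]<.05)&(np.hypot(S[...,0]-cx,S[...,1]+.206)<.022)
    s=S[k]-[cx,-.206]; z=P[...,2][k]
    A=np.c_[np.ones(len(z)),s,(s**2).sum(1)]; r=np.linalg.lstsq(A,z,rcond=None)[0]
    print(cx,len(z),"top",r[0].round(4),"apex off mm",(-r[1:3]/2/r[3]*1000).round(1),"curv",r[3].round(2),z.max().round(4))
E
```

```text
time: 15.88
tool_pos: [0.524, -0.1392, 0.227]
tool_rot: [1.334, 1.123, -1.335]
contact_force: [0.7, -0.5, -0.7]
opening: 0.0002
time: 16.5
tool_pos: [0.528, -0.2773, 0.2268]
tool_rot: [1.336, 1.121, -1.338]
contact_force: [-0.2, -0.6, -0.6]
opening: -0.0001
[  31.06157998 -322.33072294]
[52.2 27. ] 455 [-162. -191.] [0.0091 0.0124]
[549.4  91.6] 629 [ 205. -237.] [0.0221 0.0255]
[414.8  36.2] 3559 [ 101. -199.] [0.0101 0.0361]
[19.1 47.3] 288 [-189. -204.] [0.0222 0.0255]
[319.1  39.9] 3741 [  31. -201.] [0.0105 0.0362]
[219.8  41.5] 4016 [ -41. -201.] [0.01   0.0363]
[486.5 184.5] 4774 [ 166. -308.] [0.0093 0.0124]
[274.2  28.1] 333 [  -1. -193.] [0.0094 0.0124]
[84.1 43.2] 581 [-141. -202.] [0.0091 0.0124]
[128.7  46.6] 1164 [-109. -204.] [0.0093 0.0125]
[152.1  22. ] 121 [ -89. -188.] [0.0095 0.0127]
[496.9  38.6] 462 [ 161. -201.] [0.009  0.0128]
[163.5  64.3] 1167 [ -85. -217.] [0.0093 0.0125]
[372.2  50.7] 108 [  70. -208.] [0.0094 0.0124]
[282.1  69.8] 170 [   3. -221.] [0.0092 0.0125]
[500.9  86.8] 1301 [ 168. -234.] [0.0091 0.0125]
[ 57.8 131.5] 1505 [-173. -264.] [0.0093 0.
[... 4175 characters left out ...]
39 [ -11. -392.] [0.0094 0.0123]
[337. 289.] 2476 [  46. -400.] [0.0099 0.0359]
[391.6 278.7] 110 [  93. -390.] [0.0094 0.0122]
[402.2 290.9] 84 [ 103. -402.] [0.0092 0.0123]
[386.3 296.7] 167 [  89. -407.] [0.0094 0.012 ]
[155.5 315.6] 226 [-117. -425.] [0.0223 0.0252]
[267.8 312.2] 774 [ -16. -422.] [0.0093 0.0122]
[223.1 324.3] 139 [ -57. -434.] [0.0091 0.0121]
[257.3 331.1] 346 [ -26. -441.] [0.0093 0.0121]
[386.7 337.5] 145 [  91. -448.] [0.0219 0.0251]
[235.3 348.6] 214 [ -48. -459.] [0.0221 0.025 ]
0.113 3154 top 0.0356 apex off mm [-3.7  1.1] curv -6.78 0.0376
0.033 3194 top 0.0357 apex off mm [3.6 1.1] curv -7.17 0.0377
-0.035 3120 top 0.0357 apex off mm [ 3.3 -2.2] curv -7.1 0.0379
```

View pics/wrist14.png

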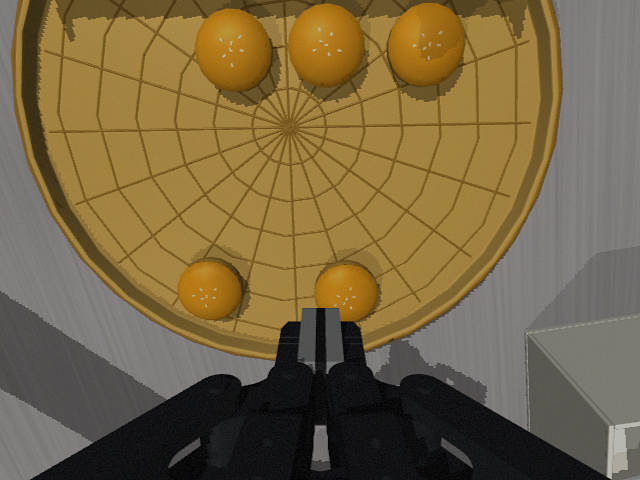

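The picture shows the three swept cakes at about (233,50), (327,45) and (427,45) px, sesame side up. Their tops are level with the packed cakes at (210,290) and (346,293). The arm is clear of everything, so I'm handing in.

```bash
python3 -c "
from rig import arm, job
print(job.sign_off()); print(arm.sense()['time'])"
```

```text
the job is handed in; nothing more can be done
None
the job is handed in; nothing more can be done
```

I swept the three golden cakes one at a time, each down its own lane with the closed fingertips, over the sheet's open end and into the bamboo tray. I handed the job in at about 16.5 s, with the gripper about 0.2 m above the tray and touching nothing.

**Last checks:**
- **Golden cakes:** all three lie flat in the tray, sesame side up. Their tops are at about 36 mm, the same as the packed cakes.
- **Clear of the sheet:** the top view puts their rear edges roughly 6 mm beyond the sheet's open edge. That gap is small, given camera calibration good to about 2 mm and up to about 7 mm of spread between views.
- **Burnt cake:** it still lay in its lane when last seen, just after the third sweep. I did not measure it again after that. The other bench objects were never approached.
- **Forces:** the contact forces I read between moves stayed within about 2 N.

**Disagreement:** the fingertips did not match the stated geometry. The wrist and scene cameras both showed them about 3 mm above the TCP height, not 19 mm ahead (below) of it. I set the sweep height from the cameras, at roughly 7 mm above the sheet, and felt no contact force going down.

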